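Leak check of a capped syringe: secure the barrel, draw the plunger and hold the vacuum

TASK

Leak-check the capped syringe that lies in its cradle: lift the wider of the two notched keeper plates out of its storage block and slide it edgewise, notch down, into the cradle's slot until it is fully home, so that it straddles the plunger rod and holds the barrel's flange, and let go of it. Then draw the plunger straight back by its knob, without prising the barrel out of line, until the front edge of its black seal (the edge nearer the capped nozzle) stands at the bold ring round the barrel, and finish there still holding the knob, because the vacuum pulls the plunger back in when it is released. Leave the narrower plate in the block and the cups and dishes where they are.

Things in the scene. Friction and masses are not known exactly. Their poses are not given: they have to be found in the camera images.
- wide_plate_grip (a point): Centre of the handle bar on top of the WIDE keeper plate (to be used). Upright steel plate 60 mm wide, 5 mm thick, notch 14 mm wide and 50 mm high open at its lower edge. Bar 10 mm thick, 40 mm wide, 26 mm high, gripped across its thickness; this point is 83 mm above the lower edge. 90 g. x through the thickness, y along the width, z up. At the start its lower 24 mm stand in a slot of the block.
- wide_plate_foot (a point): Middle of the wide plate's lower edge, same axes. The edge is rounded for lead-in.
- narrow_plate_grip (a point): Centre of the handle bar of the NARROW keeper plate (44 mm wide, notch 9 mm, same bar and heights), which stays in the block. It can stand in either of the two slots.
- block: Grey storage block, 50 x 162 x 32 mm, fixed; origin under its centre. Two slots 24 mm deep in line along its y axis at y = +39 and -39 mm, each 63 mm long and about 6 mm wide.
- slot_mouth (a point): Middle of the mouth of the keeper slot in the fixed cradle, 70 mm above the bench. The slot runs across the syringe: two facing grooves in the cheeks, 7 mm wide along x, 62 mm between groove bottoms along y, tops chamfered 4 mm, open between the cheeks. x along the syringe axis towards the nozzle, y across, z up. The plunger is drawn towards -x.
- slot_floor (a point): Middle of the slot's floor, 60 mm under the mouth, same axes: the plate is home when its lower edge stands here (its handle bar's centre then 93 mm above the bench, its notch over the rod).
- flange_seat (a point): Point on the cradle where the syringe's origin belongs, 50 mm above the bench, same axes as the slot. The barrel may shift 2 to 4 mm towards -x before the keeper plate stops its flange.
- syringe: Clear barrel of the capped syringe, 30 mm diameter, 110 mm long, flange 46 x 36 x 4 mm, lying loose in two open saddles, axis 50 mm above the bench. Origin on the axis at the flange's outer face, x along the axis towards the capped nozzle. Without the keeper plate the whole syringe comes along when the plunger is pulled.
- knob (a point): Centre of the plunger's knob: aluminium cylinder along the syringe axis, 22 mm diameter, 26 mm long, with a 28 mm diameter, 4 mm thick rim at its outer (-x) end; 59 mm in front of the flange when the plunger is fully in. A steel rod of 8 mm diameter joins it to the seal. Bench is free underneath, 50 mm below.
- seal_edge (a point): Front edge (nozzle side) of the black seal, on the axis, seen through the barrel; the seal is 12 mm long and fills the bore.
- ring (a point): Bold black ring, 3 mm wide, round the barrel, on the axis 72 mm from the flange's outer face; the other graduations are short thin ticks, 10 mm apart.
- plunger (a joint): Plunger travel in m: 0 fully in, growing as it is drawn out towards -x; stop at 0.062. The seal's front edge is at the bold ring at 0.040. It starts between 0 and 0.010. Pulling takes about 3 N of friction plus 0.2 N per mm of travel (11 N at the ring); let go there, it springs back to about 0.015.
- cup_a: Specimen cup with a red lid, 39 mm diameter, 74 mm high, bystander to the left; origin under its centre.
- cup_b: Another such cup.
- dish_a: Covered culture dish, 90 mm diameter, 20 mm high, bystander to the left front; origin under its centre.
- dish_b: Covered culture dish, 90 mm diameter, 16 mm high, bystander on the bench between robot and cradle; origin under its centre.
There are look-alikes about, which are no part of the job. What is shaped like the part that bears wide_plate_grip but orange or purple is not meant.

How it is judged:
By the outcome, as a careful person would: the job done as asked, in the order asked, and still so for the second after the job is handed in, while the arm keeps its last pose, push and grip.
It also fails if it takes over 54 s, if anything falls off the work surface, if the arm or the gripper's body presses on something with over 40 N, if the wrist force passes 120 N, or if a joint passes its speed limit or range.

ROBOT

A 6-joint arm with a two-finger parallel gripper is mounted at the origin on a cart in front of the work surface, level with it; the furniture and walls round the work are solid. World frame = base frame: x ahead of the robot, y to its left, z up, the work surface at z = 0. Lengths are in mm, angles in degrees, forces in N, time in s.
With the tool pointing down it reaches from about 300 to 850 mm from the base axis. Payload 5.4 kg.
Tool frame: the origin (TCP) lies midway between the tips of the shut fingers; the grasp point (between the pads) lies behind it (grip_point_offset is the z of the grasp point in the tool frame, in mm); z points along the fingers, y is the line along which they close (so a half turn about z gives the same grasp; the last joint's range is limited). The gripper opens to 85 mm and grips with 20 to 120 N. Pads are 22 mm wide; open, the fingers measure 114 mm over their backs; the gripper's body (76 mm by 85 mm) begins 54 mm behind the grasp point. The pads swing forward as they close: fully open they stand 13 mm farther back than shut.
Start: joints at [63.535, 9.076, 91.501, -0, 79.423, -12.038], TCP at [143.271, 556.848, 231.299] pointing down, gripper open.
Joint ranges: [-166.64, 166.64], [-54.1, 131.32], [10.49, 154.53], [-73.88, 253.88], [9.74, 151.15], [-171.62, 171.62]. Speed limits (degrees/s): [147.25, 147.25, 180, 180, 180, 180].

INTERFACE

Orientations are given as a 3x3 rotation matrix whose columns are the frame's x, y, z axes.
In Python, from workcell import observe, read_camera, finish_job, grip_point_offset gives the robot as it stands.
- The arm moves only by the shell command python3 -m creep 'ROWS' [FORCE]. ROWS is JSON, one flat list of numbers, 7 for each row, row after row: the shift along the tool's x, y, z in m, then the turn, a rotation vector about the tool's x, y, z in degrees, then the opening in per cent of the stroke, from 0 (shut) to 100 (fully open). A call has exactly 5 rows; each row is the pose to reach, as a shift and turn from the pose commanded when the call began, along the tool's axes at that moment; what a row does not reach only later rows make up. A row lasts 1/12 s, in which the tool goes at most 41.7 mm and 7.16 degrees, less where a joint would pass 70% of its speed; a pose out of reach is approached as far as the arm can. A call with a gripper value outside its range is refused whole. The fingers move at their own pace and stop on an object; FORCE is the grip in N (left out, the last holds). Time passes only in rows, so rows that repeat a pose let the fingers close, or fill a call up. It gives the time, the measured TCP pose, the force and the opening at its end, in the units of the state.
- observe(): the state, without advancing time (a new reading comes with each control period).
- read_camera(name): name is "scene" or "top" or "wrist"; returns a dict with "image" (384x512x3 uint8, red, green, blue), "K" (3x3 intrinsics, pixels), "R" (3x3) and "t" (3): a world point X has camera coordinates R X + t. Camera axes: x right, y down, z forward; pixel columns grow to the right and rows downward; lengths in mm; the calibration is good to about 2 mm. A picture is of the moment at which its call begins. There is no depth.
- finish_job(): hands the job in, once; it reports no verdict.
The state is a dict: "time": time; "joint_positions": joint angles; "joint_velocities": joint speeds; "tau": joint torques, N m; "ee_pos": TCP position; "ee_rot": TCP orientation; "force": force on the tool from outside, world axes, zero at the start; "moment": the same for the moment, N m; "grip_width": opening from 0.0 (shut) to 1.0 (fully open).
Only numpy, scipy, OpenCV 4.12 (cv2) and the standard library are available. Lean on these libraries where they do the work, as an engineer would, in place of code of your own. Each camera call takes 0.05 s, during which the arm holds its last target. There are 200 camera calls.

## Working session

There is one attempt and no reset: what is moved stays moved. The work goes in short steps, Python scripts to look and compute and a shell command to move; the robot and the scene stay as the last step left them, time stands still between calls to the robot, and variables do not carry over. Pictures are saved under pics/ and viewed, on a budget of 10 in all, crops included, one or two more only if the job needs it, and the job is handed in when it is done.

```bash
mkdir -p pics; ls; cat > h.py <<'E'
import numpy as np, cv2, json, os
from workcell import observe, read_camera, grip_point_offset
def snap(name, tag):
    c=read_camera(name); np.savez(f'pics/{tag}.npz',**{k:np.array(v) for k,v in c.items()})
    cv2.imwrite(f'pics/{tag}_raw.png',np.array(c['image'])[:,:,::-1]); return c
def load(tag): return np.load(f'pics/{tag}.npz')
def crop(tag,u0,v0,u1,v1,s,out):
    im=load(tag)['image'][v0:v1,u0:u1,::-1]
    return cv2.resize(im,None,fx=s,fy=s,interpolation=cv2.INTER_CUBIC)
def P(c): return c['K']@np.c_[c['R'],c['t']]
def tri(obs):
    A=[]
    for tag,u,v in obs:
        p=P(load(tag)); A+= [u*p[2]-p[0], v*p[2]-p[1]]
    A=np.array(A); A/=np.linalg.norm(A[:,:3],axis=1)[:,None]
    X=np.linalg.lstsq(A[:,:3],-A[:,3],rcond=None)[0]
    return X, [ (lambda q:(q[:2]/q[2]-[u,v]).round(1))(P(load(t))@np.r_[X,1]) for t,u,v in obs]
def atz(tag,u,v,z):
    c=load(tag); d=c['R'].T@np.linalg.solve(c['K'],[u,v,1]); o=-c['R'].T@c['t']
    return o+d*(z-o[2])/d[2]
def proj(tag,X):
    q=P(load(tag))@np.r_[X,1]; return q[:2]/q[2]
E
python3 - <<'E'
from h import *
a=snap('scene','s0');b=snap('top','t0');snap('wrist','w0')
s=observe();print({k:np.round(v,3) for k,v in s.items()}); print(grip_point_offset)
for t in('s0','t0','w0'):
    c=load(t);print(t,c['K'].round(1).tolist(),c['R'].round(2).tolist(),(-c['R'].T@c['t']).round(0))
i=[cv2.resize(load(t)['image'][:,:,::-1],(400,300)) for t in('s0','t0')]
cv2.imwrite('pics/v1.png',cv2.resize(load('s0')['image'][:,:,::-1],(800,600),interpolation=2))
cv2.imwrite('pics/v2.png',cv2.resize(load('t0')['image'][:,:,::-1],(800,600),interpolation=2))
E
```

```text
pics
{'time': np.float64(0.15), 'joint_positions': array([ 6.3535e+01,  9.1040e+00,  9.1557e+01, -3.0000e-03,  7.9424e+01,
       -1.2039e+01]), 'joint_velocities': array([-0.057, -0.145, -0.134, -0.02 ,  0.032, -0.078]), 'tau': array([ 0.0000e+00, -3.9638e+01, -3.3178e+01, -0.0000e+00,  5.0000e-03,
       -0.0000e+00]), 'ee_pos': array([143.075, 556.416, 230.529]), 'ee_rot': array([[-0.968,  0.249, -0.001],
       [ 0.249,  0.968, -0.001],
       [ 0.   , -0.001, -1.   ]]), 'force': array([-0.683,  0.728, -0.62 ]), 'moment': array([0.026, 0.   , 0.018]), 'grip_width': np.float64(0.997)}
-18.700000000000003
s0 [[397.7, 0.0, 251.5], [0.0, 397.7, 187.1], [0.0, 0.0, 1.0]] [[0.74, -0.67, 0.01], [-0.34, -0.4, -0.85], [0.57, 0.63, -0.52]] [-117. -619.  627.]
t0 [[358.2, 0.0, 255.3], [0.0, 358.2, 194.4], [0.0, 0.0, 1.0]] [[0.08, -1.0, 0.0], [-0.98, -0.08, -0.2], [0.2, 0.01, -0.98]] [ 296.   38. 1024.]
w0 [[335.5, 0.0, 258.0], [0.0, 335.5, 192.1], [0.0, 0.0, 1.0]] [[0.25, 0.97, -0.0], [0.91, -0.24, 0.33], [0.32, -0.08, -0.94]] [ 62. 576. 374.]
```

View pics/v1.png

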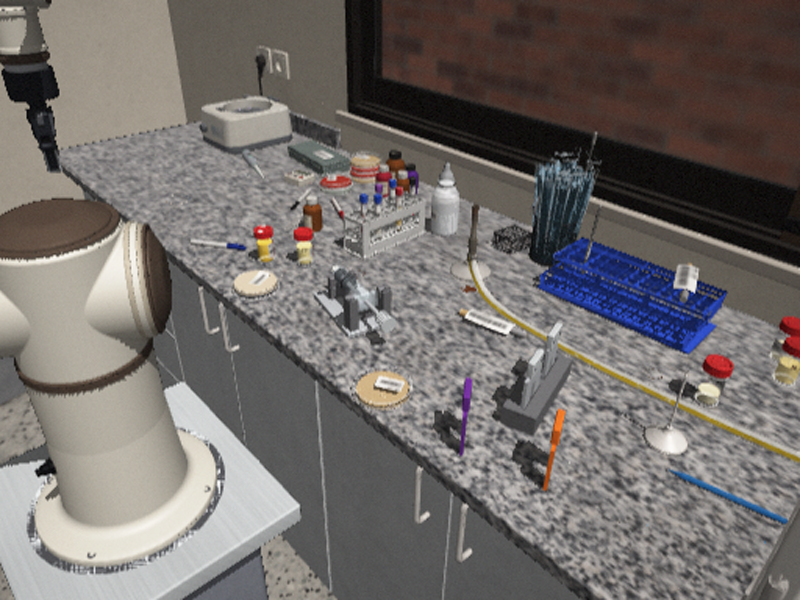

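View pics/v2.png

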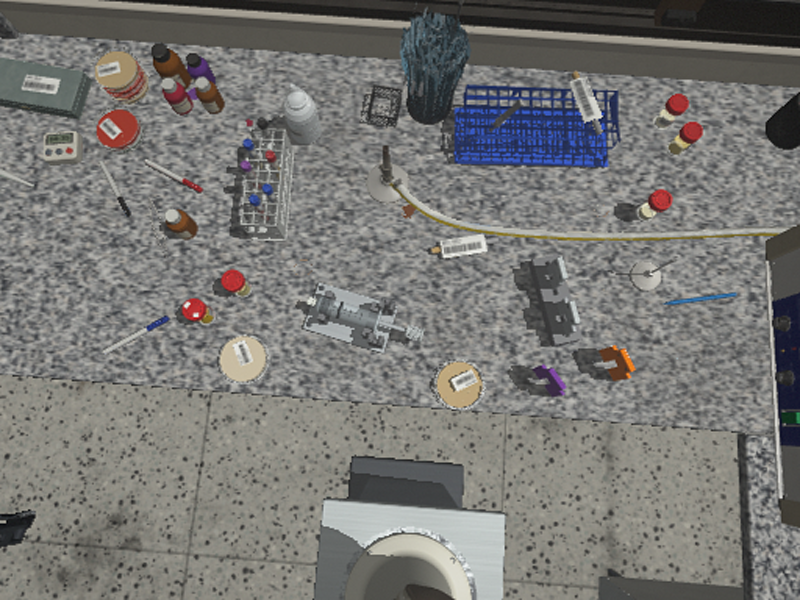

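The scene view shows the cradle near (355,300) and the block near (540,385). In the top view, the cradle is at (355,318) with the knob to the right at (413,333). The block is at (550,300), and the dish between robot and cradle is at (458,385). I'll enlarge the parts next.

```bash
python3 - <<'E'
from h import *
a=crop('t0',325,155,385,230,5,0);b=crop('s0',315,200,375,275,5,0)
c=crop('t0',190,175,280,230,5,0);d=crop('s0',195,160,260,225,4,0)
M=np.zeros((600,800,3),np.uint8)
def g(im,u0,v0,s):
    for u in range((u0+9)//10*10,u0+im.shape[1]//s,10): cv2.line(im,((u-u0)*s,0),((u-u0)*s,6),(0,255,255),1);cv2.putText(im,str(u),((u-u0)*s,16),0,.33,(0,255,255),1)
    for v in range((v0+9)//10*10,v0+im.shape[0]//s,10): cv2.line(im,(0,(v-v0)*s),(6,(v-v0)*s),(0,255,255),1);cv2.putText(im,str(v),(8,(v-v0)*s+4),0,.33,(0,255,255),1)
    return im
A=g(a,325,155,5)[:,:300];B=g(b,315,200,5);C=g(c,190,175,5)[:225,:450];D=g(d,195,160,4)
M[:300,:300]=A[:300];M[:300,300:600]=B[:300];M[300:525,:450]=C;M[300:560,450:710]=D
cv2.imwrite('pics/v3.png',M)
E
```

```text
(no output)
```

View pics/v3.png

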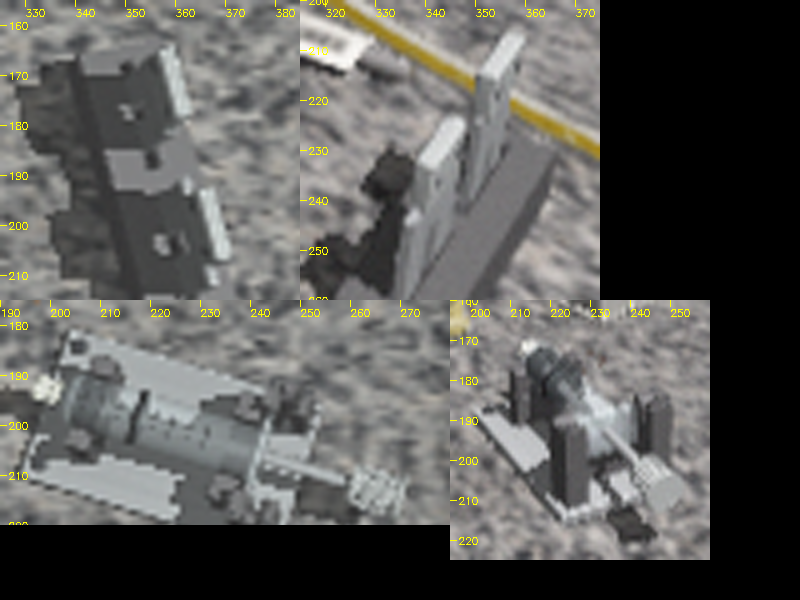

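The crops show the near bar's top at about top (367,199) and scene (343.5,227), and the far bar's top at top (360,171) and scene (355,210). The near plate shows shoulders and looks wider. The knob is at top (264,212) and scene (247,207). I'll triangulate roughly, then confirm with the wrist camera.

```bash
python3 - <<'E'
from h import *
for n,t,s in [('nearbar',(367,199),(343.5,227.5)),('farbar',(360,171),(355,210)),('knob',(264,212),(247,207)),('rodroot',(242,205),(231,192)),('nozzle',(198,193),(214,171))]:
    X,e=tri([('t0',*t),('s0',*s)]);print(n,X.round(1),e)
# wrist mount: camera in tool frame
c=load('w0');s=observe();R=s['ee_rot'];o=-c['R'].T@c['t'];print('cam in tool',(R.T@(o-s['ee_pos'])).round(1)); print((c['R']@R).round(3))
print(atz('t0',293,246,10),atz('t0',148,180,74),atz('t0',124,199,74),atz('t0',155,230,10),'orange',atz('t0',395,230,80),'purple',atz('t0',350,243,80))
E
```

```text
nearbar [ 494.5 -243.   102.7] [array([ 0.4, -0.4]), array([-0.6,  0.2])]
farbar [ 567.6 -221.8  104.7] [array([ 0., -0.]), array([-0.1,  0. ])]
knob [449.6  22.6  39.6] [array([ 0.4, -0.5]), array([-0.7,  0.1])]
rodroot [457.3  87.9  52.5] [array([-0.9,  1.2]), array([ 1.5, -0.2])]
nozzle [485.4 208.8  55.1] [array([ 0.3, -0.3]), array([-0.4,  0. ])]
cam in tool [  83.9   -1.1 -143. ]
[[-0.002  1.    -0.001]
 [-0.945 -0.002 -0.328]
 [-0.328 -0.     0.945]]
[362.72514803 -64.93920316  10.        ] [506.15750145 346.00458415  74.        ] [448.78632812 403.3067229   74.        ] [377.35901791 327.09482482  10.        ] orange [ 420.70665966 -323.8523307    80.        ] purple [ 377.42045216 -206.25700608   80.        ]
```

```bash
cat >> h.py <<'E'
def to(X,y=None,z=(0,0,-1)):
    """print tool-axes shift (m) and rotvec (deg) from measured pose to X with tool y axis direction y"""
    from scipy.spatial.transform import Rotation as Ro
    s=observe();R=s['ee_rot'];d=R.T@(np.array(X,float)-s['ee_pos'])/1000;r=np.zeros(3)
    if y is not None:
        z=np.array(z,float);y=np.array(y,float);y=y-z*(y@z);y/=np.linalg.norm(y)
        if y@R[:,1]<0:y=-y
        G=np.c_[np.cross(y,z),y,z];r=Ro.from_matrix(R.T@G).as_rotvec(degrees=True)
    print('shift',d.round(4),'turn',r.round(2),'q',s['joint_positions'].round(0),'t',round(float(s['time']),2),'F',s['force'].round(1),'ee',s['ee_pos'].round(1),'g',round(float(s['grip_width']),3))
E
for i in 1; do
python3 -m creep '[-0.025,-0.0313,0,0,0,0,100,-0.05,-0.0626,0,0,0,0,100,-0.075,-0.0939,0,0,0,0,100,-0.1,-0.1252,0,0,0,0,100,-0.125,-0.1565,0,0,0,0,100]'
python3 -m creep '[-0.025,-0.0313,0,0,0,0,100,-0.05,-0.0626,0,0,0,0,100,-0.075,-0.0939,0,0,0,0,100,-0.1,-0.1252,0,0,0,0,100,-0.125,-0.1565,0,0,0,0,100]'
python3 -m creep '[-0.025,-0.0313,0,0,0,0,100,-0.05,-0.0626,0,0,0,0,100,-0.075,-0.0939,0,0,0,0,100,-0.1,-0.1252,0,0,0,0,100,-0.125,-0.1565,0,0,0,0,100]'
python3 -m creep '[-0.025,-0.0313,0,0,0,0,100,-0.05,-0.0626,0,0,0,0,100,-0.075,-0.0939,0,0,0,0,100,-0.1,-0.1252,0,0,0,0,100,-0.125,-0.1565,0,0,0,0,100]'
done
python3 -c "
from h import *
to([500,-240,230],[-.276,.961,0])"
```

```text
time: 0.57
ee_pos: [225.4, 372.4, 230.9]
ee_rot: [[-0.969, 0.248, -0.0], [0.248, 0.969, -0.0], [0.0, -0.0, -1.0]]
force: [1.6, -0.8, 0.5]
grip_width: 0.999
time: 0.98
ee_pos: [307.5, 189.7, 231.2]
ee_rot: [[-0.969, 0.249, 0.001], [0.249, 0.969, 0.0], [-0.0, 0.0, -1.0]]
force: [0.5, 0.9, -0.0]
grip_width: 1.0
time: 1.4
ee_pos: [389.7, 6.6, 231.3]
ee_rot: [[-0.968, 0.25, 0.001], [0.25, 0.968, -0.0], [-0.001, 0.0, -1.0]]
force: [0.3, 0.5, 0.7]
grip_width: 0.994
time: 1.82
ee_pos: [471.8, -176.0, 230.9]
ee_rot: [[-0.968, 0.25, -0.0], [0.25, 0.968, 0.0], [0.0, 0.0, -1.0]]
force: [0.8, 0.5, 1.0]
grip_width: 0.999
shift [-0.0433 -0.0549  0.0008] turn [ 2.000e-02 -2.000e-02 -3.049e+01] q [ -34.   -2.  103.    0.   79. -110.] t 1.82 F [0.8 0.5 1. ] ee [ 471.8 -176.   230.9] g 0.999
```

```bash
python3 -m creep '[-0.01,-0.011,0,0,0,-6,100,-0.02,-0.022,0,0,0,-12,100,-0.03,-0.033,0,0,0,-18,100,-0.04,-0.045,0,0,0,-24.5,100,-0.043,-0.055,0,0,0,-30.5,100]'
python3 - <<'E'
from h import *
snap('wrist','w1'); to([500,-240,230],[-.276,.961,0])
cv2.imwrite('pics/v4.png',cv2.resize(load('w1')['image'][:,:,::-1],(800,600),interpolation=2))
E
```

```text
time: 2.23
ee_pos: [500.0, -239.0, 230.8]
ee_rot: [[-0.959, -0.282, -0.0], [-0.282, 0.959, 0.0], [0.0, 0.0, -1.0]]
force: [0.2, 0.5, -0.0]
grip_width: 0.998
shift [-0.0006  0.0003  0.0008] turn [-0.04 -0.04  0.53] q [ -38.    6.   95.   -0.   79. -145.] t 2.28 F [-0.  -1.7  0.4] ee [ 499.5 -240.5  230.8] g 1.002
```

View pics/v4.png

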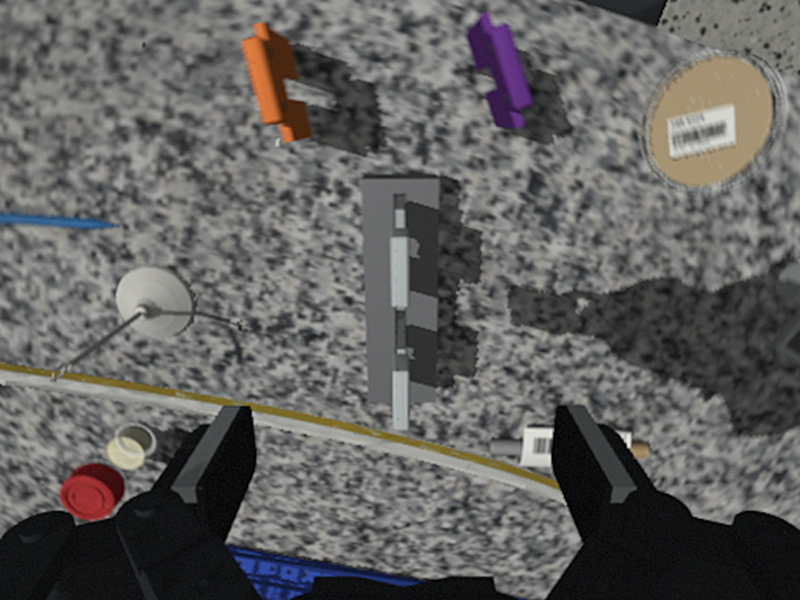

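The wrist view shows the near bar at (400,236–308), the far bar at (400,370–430) and the block axis close to vertical. I'll enlarge it to see the shoulders and overlay both width hypotheses.

```bash
python3 - <<'E'
from h import *
for n,w,s in [('near',(256,174.1),(343.5,227.5)),('far',(256.3,256),(355,210))]:
    print(n,'z104',atz('w1',*w,104).round(1), tri([('w1',*w),('s0',*s)]))
R=observe()['ee_rot']; yd=-R[:,0]
im=crop('w1',215,105,295,285,4,0)
b=np.array(im)
for k,v in [(0,(256,174.1)),(1,(256.3,256))]:
    X=atz('w1',*v,104)
    for h,col in((30,(0,0,255)),(22,(0,255,0))):
        for sg in(-1,1):
            q=proj('w1',X+yd*h*sg+[0,0,-28]); 
            print('near far'.split()[k],'half',h,sg,q.round(1))
            p=((q-[215,105])*4+2).astype(int);cv2.line(b,(p[0]-60,p[1]),(p[0]-30,p[1]),col,1)
cv2.imwrite('pics/v5.png',cv2.resize(np.hstack([im,b]),None,fx=.83,fy=.83))
E
```

```text
near z104 [ 494.5 -243.6  104. ] (array([ 494.83499875, -243.85513841,  103.52965887]), [array([-0.4,  0.1]), array([-0.1, -0. ])])
far z104 [ 569.  -221.7  104. ] (array([ 568.77094961, -221.57760601,  104.09815097]), [array([ 0.2, -0.1]), array([ 0.1, -0. ])])
near half 30 -1 [255.9 132.7]
near half 30 1 [256.3 196.4]
near half 22 -1 [256.  141.7]
near half 22 1 [256.3 188.4]
far half 30 -1 [256.2 213.7]
far half 30 1 [256.6 268. ]
far half 22 -1 [256.3 221.3]
far half 22 1 [256.5 261.1]
```

View pics/v5.png

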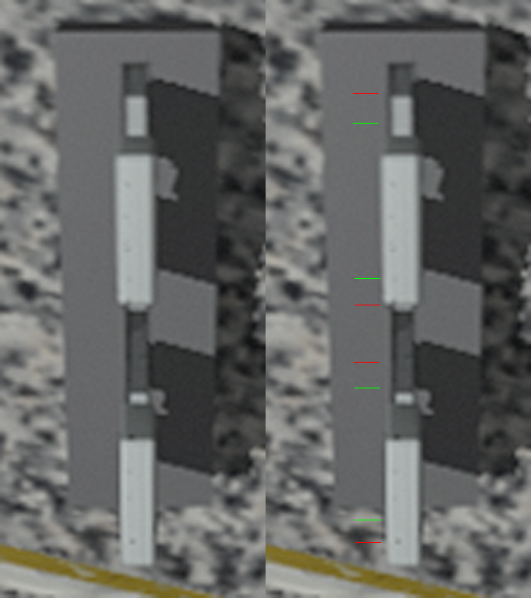

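The near plate's shoulders reach the 60 mm hypothesis (red ticks), while the far plate matches 44 mm (green). So the near plate is the wide one, with its bar at (494.7,-243.7), top z about 104 and axis at 16.5°.

```bash
python3 -c "
from h import *
to([494.7,-243.7,73.5],[-.2846,.9587,0])"
python3 -m creep '[0.003,-0.001,0.03,0,0,0,60,0.006,-0.002,0.06,0,0,0,40,0.006,-0.002,0.09,0,0,0,40,0.006,-0.002,0.12,0,0,0,40,0.006,-0.002,0.14,0,0,0,40]'
python3 -c "
from h import *
to([494.7,-243.7,73.5],[-.2846,.9587,0])"
```

```text
shift [ 0.0054 -0.0016  0.1573] turn [-0.04 -0.04  0.02] q [ -38.    6.   95.   -0.   79. -145.] t 2.28 F [-0.  -1.7  0.4] ee [ 499.5 -240.5  230.8] g 1.002
time: 2.7
ee_pos: [492.5, -239.9, 88.0]
ee_rot: [[-0.962, -0.274, -0.003], [-0.274, 0.962, 0.003], [0.002, 0.004, -1.0]]
force: [0.2, 0.4, -0.7]
grip_width: 0.4
shift [-0.0011 -0.0043  0.0145] turn [ 0.21 -0.14 -0.61] q [ -39.   14.  103.    0.   63. -145.] t 2.7 F [ 0.2  0.4 -0.7] ee [ 492.5 -239.9   88. ] g 0.4
```

```bash
python3 -m creep '[0,0,0.007,0,0,0,40,0,0,0.0145,0,0,0,40,0,0,0.0145,0,0,0,40,0,0,0.0145,0,0,0,40,0,0,0.0145,0,0,0,40]'
python3 -c "
from h import *
to([494.7,-243.7,73.5],[-.2846,.9587,0])"
```

```text
time: 3.12
ee_pos: [495.4, -242.3, 78.6]
ee_rot: [[-0.961, -0.277, 0.002], [-0.277, 0.961, -0.002], [-0.002, -0.003, -1.0]]
force: [1.0, 0.1, -0.3]
grip_width: 0.4
shift [ 0.001  -0.0011  0.0051] turn [-0.15  0.1  -0.48] q [ -39.   15.  103.    0.   62. -145.] t 3.12 F [ 1.   0.1 -0.3] ee [ 495.4 -242.3   78.6] g 0.4
```

```bash
python3 -m creep '[0.001,-0.001,0.003,0,0,-0.5,40,0.001,-0.001,0.003,0,0,-0.5,20,0.001,-0.001,0.003,0,0,-0.5,0,0.001,-0.001,0.003,0,0,-0.5,0,0.001,-0.001,0.003,0,0,-0.5,0]' 60
python3 -m creep '[0,0,0,0,0,0,0,0,0,0,0,0,0,0,0,0,0,0,0,0,0,0,0,0,0,0,0,0,0,0,0,0,0,0,0]' 60
python3 -c "
from h import *
to([494.7,-243.7,73.5],[-.2846,.9587,0])"
```

```text
time: 3.53
ee_pos: [493.8, -242.9, 74.3]
ee_rot: [[-0.958, -0.285, 0.0], [-0.285, 0.958, -0.0], [-0.0, -0.0, -1.0]]
force: [-0.9, 0.3, 2.9]
grip_width: 0.11
time: 3.95
ee_pos: [493.8, -242.9, 74.3]
ee_rot: [[-0.958, -0.285, 0.0], [-0.285, 0.958, -0.0], [-0.0, -0.0, -1.0]]
force: [-1.5, 0.8, 6.0]
grip_width: 0.101
shift [-0.0006 -0.001   0.0008] turn [-0.02  0.01  0.04] q [ -39.   16.  103.   -0.   61. -145.] t 3.95 F [-1.5  0.8  6. ] ee [ 493.8 -242.9   74.3] g 0.101
```

```bash
python3 -m creep '[0,0,-0.01,0,0,0,0,0,0,-0.025,0,0,0,0,0,0,-0.045,0,0,0,0,0,0,-0.065,0,0,0,0,0,0,-0.085,0,0,0,0]'
python3 -m creep '[0,0,-0.02,0,0,0,0,0,0,-0.04,0,0,0,0,0,0,-0.05,0,0,0,0,0,0,-0.05,0,0,0,0,0,0,-0.05,0,0,0,0]'
python3 - <<'E'
from h import *
snap('wrist','w2')
# slot pose estimate
a=np.array([485.4,208.8])-np.array([449.6,22.6]);a/=np.linalg.norm(a);print(a,np.degrees(np.arctan2(a[1],a[0])))
to([460,85,215],[a[0],a[1],0])
E
```

```text
time: 4.37
ee_pos: [493.3, -242.6, 159.6]
ee_rot: [[-0.958, -0.285, -0.0], [-0.285, 0.958, 0.0], [0.0, 0.0, -1.0]]
force: [0.1, -0.4, -1.7]
grip_width: 0.102
time: 4.78
ee_pos: [493.6, -242.8, 208.6]
ee_rot: [[-0.958, -0.285, 0.0], [-0.285, 0.958, -0.0], [-0.0, -0.0, -1.0]]
force: [-1.2, 0.4, -1.5]
grip_width: 0.107
[0.18880827 0.98201397] 79.11675555477846
shift [-0.0617  0.3232 -0.007 ] turn [ 0.07 -0.08 27.45] q [ -39.    6.   97.   -0.   77. -145.] t 4.83 F [-0.7  0.8 -1.1] ee [ 493.  -242.4  207.5] g 0.108
```

```bash
python3 -m creep '[-0.004,0.03,0,0,0,0,0,-0.01,0.07,0,0,0,0,0,-0.015,0.11,0,0,0,0,0,-0.02,0.15,0,0,0,0,0,-0.025,0.19,0,0,0,0,0]'
python3 -m creep '[-0.004,0.025,0,0,0,5,0,-0.006,0.045,0,0,0,11,0,-0.007,0.06,0,0,0,17,0,-0.008,0.07,0,0,0,23,0,-0.008,0.074,0,0,0,27.5,0]'
python3 -m creep '[0,0,0,0,0,0,0,0,0,0,0,0,0,0,0,0,0,0,0,0,0,0,0,0,0,0,0,0,0,0,0,0,0,0,0]'
python3 - <<'E'
from h import *
snap('wrist','w3');to([450,130,215],[.1888,.982,0])
cv2.imwrite('pics/v6.png',cv2.resize(load('w3')['image'][:,:,::-1],(800,600),interpolation=2))
E
```

```text
time: 5.25
ee_pos: [461.6, -51.6, 206.8]
ee_rot: [[-0.959, -0.284, -0.003], [-0.284, 0.959, 0.001], [0.003, 0.002, -1.0]]
force: [0.5, 0.4, -0.6]
grip_width: 0.11
time: 5.67
ee_pos: [448.4, 21.4, 206.8]
ee_rot: [[-0.981, 0.193, -0.004], [0.193, 0.981, 0.001], [0.004, 0.0, -1.0]]
force: [0.1, 0.1, -0.4]
grip_width: 0.11
time: 6.08
ee_pos: [449.9, 19.3, 208.5]
ee_rot: [[-0.982, 0.189, -0.0], [0.189, 0.982, 0.0], [0.0, -0.0, -1.0]]
force: [-0.3, -0.3, 0.2]
grip_width: 0.106
shift [ 0.0209  0.1087 -0.0064] turn [-0.   -0.02 -0.04] q [-13.  -9. 112.  -0.  77. -92.] t 6.13 F [-0.4  0.5 -0.5] ee [449.9  19.3 208.6] g 0.107
```

View pics/v6.png

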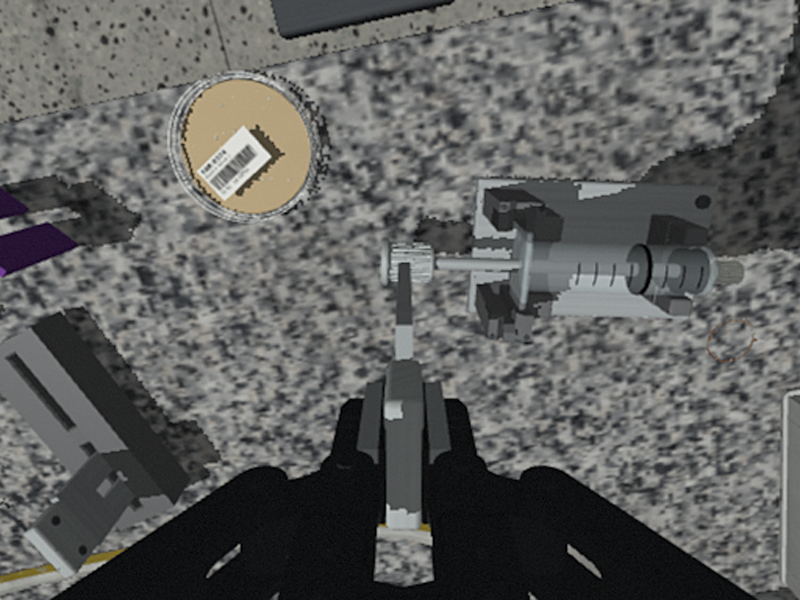

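This wrist view shows the cradle to the right of the held plate. The cheeks with the groove are at about (510,210) and (505,305), the knob at (408,262) and the ring at (645,268). I'll take a second view from the other side.

```bash
python3 -m creep '[0,0.03,0,0,0,0,0,0,0.06,0,0,0,0,0,0,0.09,0,0,0,0,0,0,0.12,0,0,0,0,0,0,0.12,0,0,0,0,0]'
python3 -m creep '[0,0,0,0,0,0,0,0,0,0,0,0,0,0,0,0,0,0,0,0,0,0,0,0,0,0,0,0,0,0,0,0,0,0,0]'
python3 - <<'E'
from h import *
snap('wrist','w4');to([470,130,215],[.1888,.982,0])
def g(tag,u0,v0,u1,v1,s):
    im=crop(tag,u0,v0,u1,v1,s,0)
    for u in range((u0+9)//10*10,u1,10): cv2.line(im,((u-u0)*s,0),((u-u0)*s,6),(0,255,255),1);cv2.putText(im,str(u),((u-u0)*s,16),0,.33,(0,255,255),1)
    for v in range((v0+9)//10*10,v1,10): cv2.line(im,(0,(v-v0)*s),(6,(v-v0)*s),(0,255,255),1);cv2.putText(im,str(v),(8,(v-v0)*s+4),0,.33,(0,255,255),1)
    return im
A=g('w3',240,110,370,225,5)
q=proj('w4',[457,85,60]).astype(int);print(q)
u0=max(0,q[0]-90);B=g('w4',u0,110,u0+130,225,5)
M=np.vstack([A,B]);print(M.shape)
# split: only cheek/knob regions side by side
cv2.imwrite('pics/v7.png',np.hstack([A[:575,:600][:, 150-150:400],B[:,:400]]) )
np.save('pics/u0.npy',u0);print(u0)
E
```

```text
time: 6.55
ee_pos: [473.0, 141.3, 208.9]
ee_rot: [[-0.983, 0.186, 0.001], [0.186, 0.983, 0.002], [-0.0, 0.002, -1.0]]
force: [0.2, 0.5, -0.7]
grip_width: 0.105
time: 6.97
ee_pos: [472.7, 136.7, 208.8]
ee_rot: [[-0.982, 0.191, 0.0], [0.191, 0.982, -0.0], [-0.0, -0.0, -1.0]]
force: [-0.6, -0.3, 0.1]
grip_width: 0.105
shift [ 0.0014 -0.0072 -0.0062] turn [-0.01  0.01 -0.12] q [  2.  -2. 106.  -0.  76. -77.] t 7.02 F [ 0.2  0.  -1.1] ee [472.7 136.8 208.8] g 0.108
[199 167]
(1150, 650, 3)
109
```

View pics/v7.png

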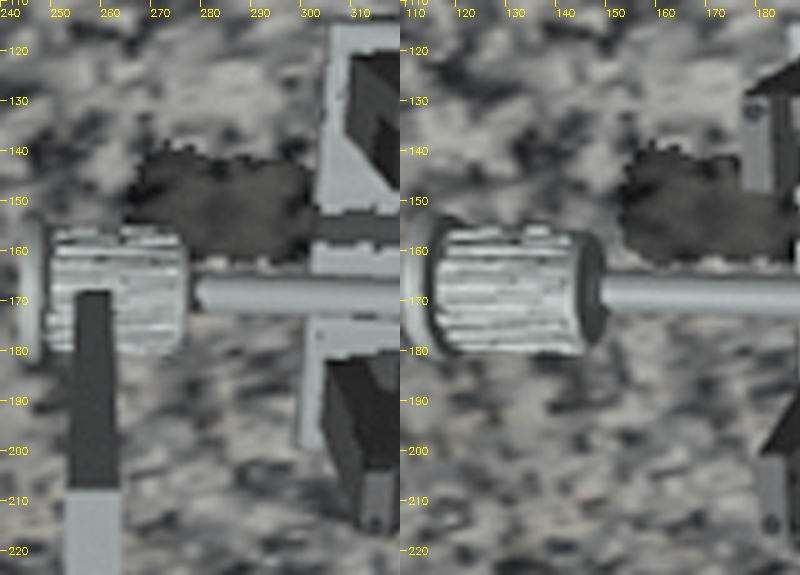

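These crops show the knob clearly at u 240–277 in w3 and 109–148 in w4, with its axis at v about 168. The slot cheeks need the crop shifted to the right.

```bash
python3 - <<'E'
from h import *
def g(tag,u0,v0,u1,v1,s):
    im=crop(tag,u0,v0,u1,v1,s,0)
    for u in range((u0+9)//10*10,u1,10): cv2.line(im,((u-u0)*s,0),((u-u0)*s,6),(0,255,255),1);cv2.putText(im,str(u),((u-u0)*s,16),0,.33,(0,255,255),1)
    for v in range((v0+9)//10*10,v1,10): cv2.line(im,(0,(v-v0)*s),(6,(v-v0)*s),(0,255,255),1);cv2.putText(im,str(v),(8,(v-v0)*s+4),0,.33,(0,255,255),1)
    return im
cv2.imwrite('pics/v8.png',np.hstack([g('w3',297,110,363,222,6)[:600,:400],g('w4',172,110,238,222,6)[:600,:400]]))
E
```

```text
(no output)
```

View pics/v8.png

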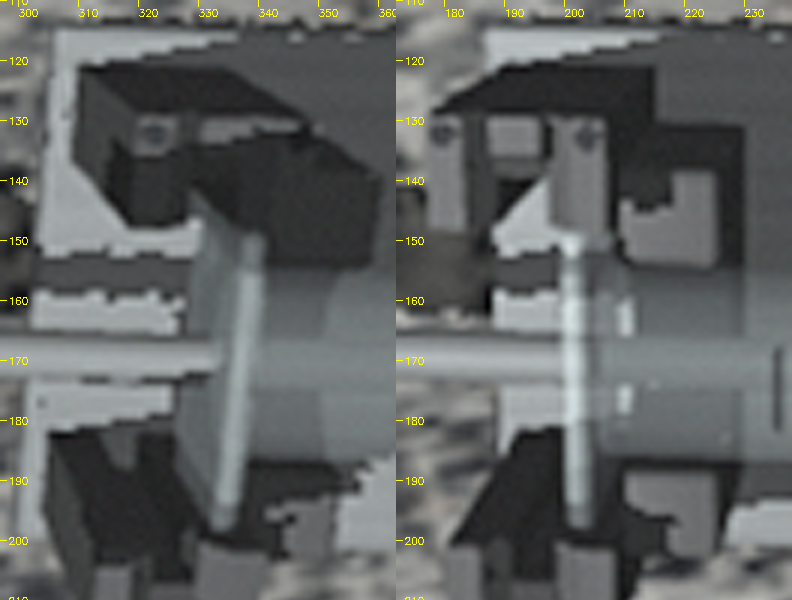

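In w4, the near cheek's slot mouth spans u about 183–198.5 at v about 132, between the screwed posts at (178.5,132.5) and (202.5,133). The far cheek's posts start at v about 204. In w3, the same screw is at (321.5,132). The rod axis is at v about 168.5 in both views.

```bash
python3 - <<'E'
from h import *
print('screwL',tri([('w3',321.5,132.3),('w4',178.8,132.5)]))
print('knob inner face',tri([('w3',276.8,168.3),('w4',146,168.3)]))
print('knob rim outer',tri([('w3',240.5,168.3),('w4',109,168.3)]))
r=[atz('w3',285,169,50),atz('w3',325,168.7,50),atz('w4',155,168.2,50),atz('w4',195,168.7,50)];print(np.round(r,1))
for u in(183,187,195,198.5):print(u,atz('w4',u,132,70).round(1))
for u in(318,329.5):print('w3 bottom',u,atz('w3',u,204,70).round(1))
print('w4 bottom',atz('w4',186,204,70),atz('w4',198,204,70))
c=load('w4');print('barrel front: ring', atz('w4',0,0,50)[:1])
print('cams',(-load('w3')['R'].T@load('w3')['t']).round(1),(-c['R'].T@c['t']).round(1))
E
```

```text
screwL (array([421.66244061,  77.9492749 ,  69.65136662]), [array([0. , 0.1]), array([-0. , -0.1])])
knob inner face (array([449.17462991,  35.89230997,  54.9390166 ]), [array([-0., -0.]), array([0., 0.])])
knob rim outer (array([442.39687135,   3.51020519,  56.56976048]), [array([ 0., -0.]), array([0., 0.])])
[[452.7  43.3  50. ]
 [459.5  79.8  50. ]
 [451.7  42.2  50. ]
 [459.3  78.6  50. ]]
183 [422.   81.6  70. ]
187 [422.6  84.9  70. ]
195 [423.9  91.4  70. ]
198.5 [424.5  94.3  70. ]
w3 bottom 318 [484.8  66.5  70. ]
w3 bottom 329.5 [486.8  76.6  70. ]
w4 bottom [485.00185432  67.14355316  70.        ] [487.08371589  77.74747512  70.        ]
barrel front: ring [295.20061062]
cams [367.3  34.1 351.7] [390.1 151.6 351.9]
```

```bash
python3 - <<'E'
from h import *
def g(tag,u0,v0,u1,v1,s):
    im=crop(tag,u0,v0,u1,v1,s,0)
    for u in range((u0+9)//10*10,u1,10): cv2.line(im,((u-u0)*s,0),((u-u0)*s,6),(0,255,255),1);cv2.putText(im,str(u),((u-u0)*s,16),0,.33,(0,255,255),1)
    for v in range((v0+9)//10*10,v1,10): cv2.line(im,(0,(v-v0)*s),(6,(v-v0)*s),(0,255,255),1);cv2.putText(im,str(v),(8,(v-v0)*s+4),0,.33,(0,255,255),1)
    return im
a=g('w3',300,185,350,225,8);b=g('w4',170,185,220,225,8);a2=g('w3',305,120,355,150,8);b2=g('w4',170,120,220,150,8)
cv2.imwrite('pics/v9.png',np.vstack([np.hstack([a2,b2]),np.hstack([a,b])]))
E
```

```text
(no output)
```

View pics/v9.png

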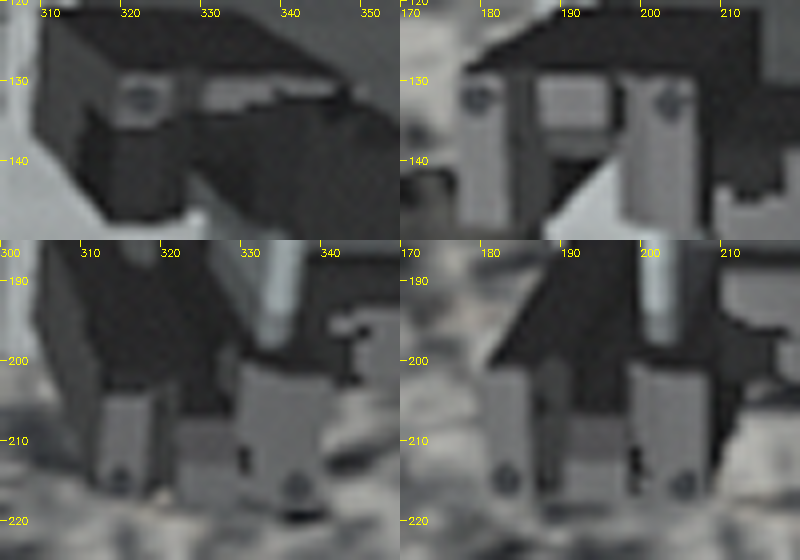

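In the enlarged view, the far cheek's groove back wall runs u 191–198 in w4 and 322–330 in w3, at v about 212. The screws there are at (183.5,215) and (315,215). The near cheek's back wall runs u 187–195.5 at v about 132.

```bash
python3 - <<'E'
from h import *
pts={'topwall':[('w4',191.3,132)],'botwall4':[('w4',194.5,212)],'botwall3':[('w3',326,212)]}
for k,v in pts.items(): print(k,atz(*v[0],70).round(1))
print('screw BL',tri([('w3',315,215),('w4',183.5,215)]),'BR',tri([('w3',337,215.7),('w4',204.5,215.7)]))
print('screw TR z70',atz('w4',202.7,133,70),'TL',atz('w4',179,132.5,70))
E
```

```text
topwall [423.3  88.4  70. ]
botwall4 [494.   72.7  70. ]
botwall3 [493.9  72.5  70. ]
screw BL (array([494.72465678,  62.2837344 ,  70.55894151]), [array([0., 0.]), array([-0., -0.])]) BR (array([498.16688764,  81.43483668,  72.8656751 ]), [array([0., 0.]), array([-0., -0.])])
screw TR z70 [425.95951722  97.56296926  70.        ] TL [421.73184596  78.18379734  70.        ]
```

```bash
python3 -c "
from h import *
to([459,80.2,151],[.208,.978,0])"
python3 -m creep '[0,-0.015,0,0,0,-0.3,0,0.001,-0.035,0.01,0,0,-0.6,0,0.002,-0.055,0.03,0,0,-1,0,0.0027,-0.058,0.05,0,0,-1,0,0.0027,-0.058,0.0575,0,0,-1,0]'
python3 -m creep '[0,0,0,0,0,0,0,0,0,0,0,0,0,0,0,0,0,0,0,0,0,0,0,0,0,0,0,0,0,0,0,0,0,0,0]'
python3 - <<'E'
from h import *
to([459,80.2,151],[.208,.978,0])
snap('wrist','w5');snap('top','t5');snap('scene','s5')
def g(tag,X,w,h,s):
    q=proj(tag,X).astype(int);u0=max(0,q[0]-w//2);v0=max(0,q[1]-h//2);return crop(tag,u0,v0,u0+w,v0+h,s,0)
cv2.imwrite('pics/v10.png',np.hstack([g('w5',[459,80,60],100,140,4),g('s5',[459,80,80],80,112,5)]))
E
```

```text
shift [ 0.0027 -0.0581  0.0578] turn [-0.01  0.01  1.01] q [  2.  -2. 106.  -0.  76. -77.] t 7.02 F [ 0.2  0.  -1.1] ee [472.7 136.8 208.8] g 0.108
time: 7.43
ee_pos: [457.1, 79.9, 148.8]
ee_rot: [[-0.985, 0.175, -0.004], [0.175, 0.985, 0.0], [0.004, -0.001, -1.0]]
force: [-0.1, 0.3, -1.3]
grip_width: 0.108
time: 7.85
ee_pos: [459.8, 81.4, 152.4]
ee_rot: [[-0.985, 0.172, 0.002], [0.172, 0.985, -0.0], [-0.002, 0.0, -1.0]]
force: [0.2, -1.1, -0.9]
grip_width: 0.107
shift [ 0.0006 -0.0013  0.0014] turn [0.01 0.11 2.12] q [ -5.  -3. 113.   0.  70. -85.] t 7.85 F [ 0.2 -1.1 -0.9] ee [459.8  81.4 152.4] g 0.107
```

View pics/v10.png

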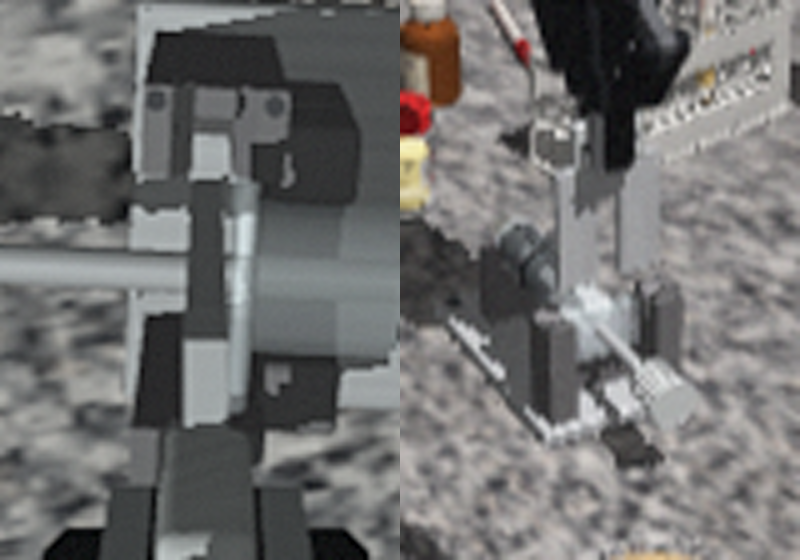

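The plate stands right over the groove, between the posts, but its yaw is about 2° off. I'll correct the yaw and descend in stages, watching the force.

```bash
python3 -m creep '[0.0006,-0.0013,0,0,0,1,0,0.0006,-0.0013,0,0,0,2.1,0,0.0006,-0.0013,0.004,0,0,2.1,0,0.0006,-0.0013,0.008,0,0,2.1,0,0.0006,-0.0013,0.012,0,0,2.1,0]'
python3 -c "
from h import *
to([459,80.2,136],[.208,.978,0])"
python3 -m creep '[0,0,0.004,0,0,0,0,0,0,0.008,0,0,0,0,0,0,0.012,0,0,0,0,0,0,0.016,0,0,0,0,0,0,0.02,0,0,0,0]'
python3 -c "
from h import *
to([459,80.2,76.3],[.208,.978,0])"
```

```text
time: 8.42
ee_pos: [458.1, 79.8, 138.8]
ee_rot: [[-0.978, 0.208, -0.0], [0.208, 0.978, 0.0], [0.0, -0.0, -1.0]]
force: [0.4, -0.4, -1.1]
grip_width: 0.108
shift [-0.0008  0.0005  0.0028] turn [-0.   -0.02 -0.02] q [ -5.  -2. 114.  -0.  68. -83.] t 8.42 F [ 0.4 -0.4 -1.1] ee [458.1  79.8 138.8] g 0.108
time: 8.83
ee_pos: [458.5, 80.2, 119.1]
ee_rot: [[-0.978, 0.209, 0.001], [0.209, 0.978, 0.001], [-0.001, 0.001, -1.0]]
force: [-0.5, 1.8, 0.6]
grip_width: 0.109
shift [-0.0005  0.      0.0428] turn [ 0.06  0.03 -0.03] q [ -5.  -0. 115.   0.  65. -83.] t 8.83 F [-0.5  1.8  0.6] ee [458.5  80.2 119.1] g 0.109
```

Foot at about 53 mm, already inside the slot with almost no force.

```bash
python3 -m creep '[0,0,0.004,0,0,0,0,0,0,0.008,0,0,0,0,0,0,0.012,0,0,0,0,0,0,0.016,0,0,0,0,0,0,0.02,0,0,0,0]'
python3 -m creep '[0,0,0.004,0,0,0,0,0,0,0.008,0,0,0,0,0,0,0.012,0,0,0,0,0,0,0.015,0,0,0,0,0,0,0.018,0,0,0,0]'
python3 -c "
from h import *
to([459,80.2,76.3],[.208,.978,0])"
```

```text
time: 9.25
ee_pos: [458.6, 80.2, 99.2]
ee_rot: [[-0.978, 0.209, 0.001], [0.209, 0.978, 0.001], [-0.001, 0.001, -1.0]]
force: [1.2, 5.5, 2.3]
grip_width: 0.106
time: 9.67
ee_pos: [458.5, 80.3, 81.2]
ee_rot: [[-0.978, 0.209, 0.001], [0.209, 0.978, 0.001], [-0.001, 0.001, -1.0]]
force: [2.1, 6.1, 2.7]
grip_width: 0.105
shift [-0.0005 -0.      0.0049] turn [ 0.06  0.03 -0.04] q [ -5.   3. 116.   0.  61. -83.] t 9.67 F [2.1 6.1 2.7] ee [458.5  80.3  81.2] g 0.105
```

```bash
python3 -m creep '[0,0.0003,0.002,0,0,0,0,0,0.0005,0.004,0,0,0,0,0,0.0005,0.005,0,0,0,0,0,0.0005,0.006,0,0,0,0,0,0.0005,0.007,0,0,0,0]'
python3 -c "
from h import *
to([459,80.2,76.3],[.208,.978,0])"
```

```text
time: 10.08
ee_pos: [458.7, 80.5, 76.1]
ee_rot: [[-0.978, 0.208, -0.0], [0.208, 0.978, 0.0], [0.0, 0.0, -1.0]]
force: [-7.9, 4.7, 25.2]
grip_width: 0.105
shift [-0.0004 -0.0002 -0.0002] turn [ 0.   -0.02 -0.  ] q [ -5.   4. 116.   0.  60. -83.] t 10.08 F [-7.9  4.7 25.2] ee [458.7  80.5  76.1] g 0.105
```

The plate bottomed at TCP z 76.1, as predicted (76.3), with a 25 N reaction. I'll relax and release.

```bash
python3 -m creep '[0,0,-0.001,0,0,0,0,0,0,-0.001,0,0,0,20,0,0,-0.001,0,0,0,30,0,0,-0.001,0,0,0,30,0,0,-0.001,0,0,0,30]'
python3 -m creep '[0,0,-0.01,0,0,0,30,0,0,-0.03,0,0,0,30,0,0,-0.06,0,0,0,40,0,0,-0.09,0,0,0,50,0,0,-0.12,0,0,0,50]'
python3 - <<'E'
from h import *
snap('wrist','w6');snap('scene','s6')
to([445.5,20,190],[.978,-.208,0])
def g(tag,X,w,h,s):
    q=proj(tag,X).astype(int);u0=max(0,q[0]-w//2);v0=max(0,q[1]-h//2);print(tag,u0,v0);return crop(tag,u0,v0,u0+w,v0+h,s,0)
cv2.imwrite('pics/v11.png',np.hstack([g('w6',[459,80,60],100,140,4),g('s6',[459,80,80],80,112,5)]))
E
```

```text
time: 10.5
ee_pos: [457.8, 80.0, 74.8]
ee_rot: [[-0.978, 0.208, -0.001], [0.208, 0.978, -0.001], [0.001, -0.001, -1.0]]
force: [-0.3, 1.1, -0.4]
grip_width: 0.295
time: 10.92
ee_pos: [457.9, 80.2, 197.1]
ee_rot: [[-0.978, 0.208, -0.0], [0.208, 0.978, -0.0], [0.0, -0.0, -1.0]]
force: [-0.2, -0.5, -0.0]
grip_width: 0.505
shift [ 0.0037 -0.062   0.0116] turn [ 0.55  0.47 89.99] q [ -5.  -6. 110.  -0.  75. -83.] t 11.02 F [-0.1 -0.2  0.7] ee [461.9  79.9 201.7] g 0.501
w6 209 108
s6 194 127
```

View pics/v11.png

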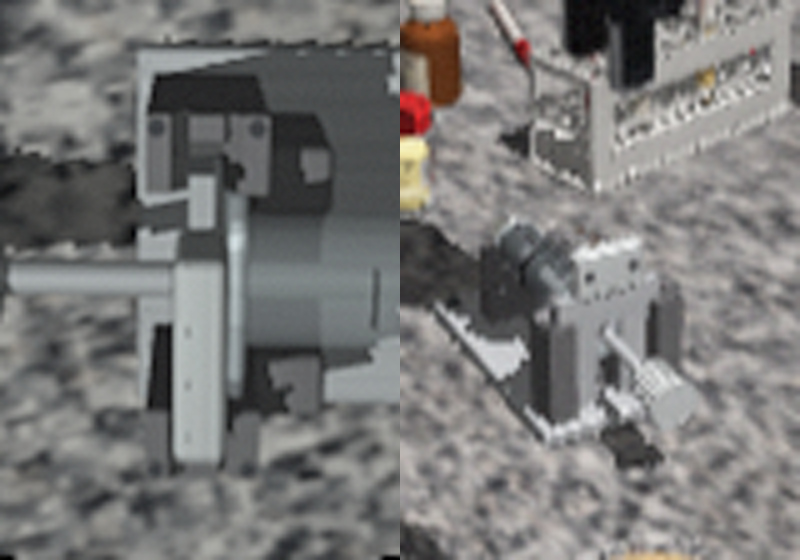

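The plate is home: its bar sits between and just above the cheeks, the notch straddles the rod, and the flange is on its nozzle side. Next come the knob position and the initial seal and ring positions, by image profile.

```bash
python3 - <<'E'
from h import *
print(atz('w3',276.8,168.3,50).round(1),atz('w4',146,168.3,50).round(1),'rim',atz('w3',240.5,168.3,50).round(1),atz('w3',247,168.3,50).round(1))
O=np.array([459.5,80.1,50]);a=np.array([.208,.978,0])
for tag in('w4','w6'):
    c=load(tag);im=c['image'].mean(2).astype(np.float32)
    print(tag,'cam s',((-c['R'].T@c['t'])-O)@a)
    S=np.arange(0,125,1.)
    for off,z in((0,65),(-8,61)):  # points on top surface of barrel
        n=np.array([.978,-.208,0])
        uv=np.array([proj(tag,[*(O+a*s+n*off)[:2],z]) for s in S])
        p=[cv2.remap(im,(uv[:,0]).astype(np.float32)[None],(uv[:,1]+d).astype(np.float32)[None],1)[0] for d in(-1,0,1)]
        m=np.mean(p,0).round().astype(int);print(off,[f'{int(s)}:'+' '.join(map(str,m[i:i+10])) for i,s in enumerate(S) if i%10==0])
E
```

```text
[450.6  35.9  50. ] [450.1  34.   50. ] rim [444.1   2.8  50. ] [445.3   8.7  50. ]
w4 cam s 55.51379484347198
0 ['0:148 151 153 153 148 164 197 191 152 120', '10:120 127 129 133 144 138 124 122 131 129', '20:124 124 125 124 125 123 124 124 124 124', '30:123 123 127 128 129 129 106 93 121 130', '40:129 127 128 128 129 131 109 94 126 129', '50:128 129 132 126 84 63 65 65 65 64', '60:67 100 132 136 133 136 104 95 127 134', '70:130 130 131 133 132 107 52 13 52 113', '80:132 131 130 130 131 133 112 95 127 132', '90:132 130 127 127 128 132 100 90 130 104', '100:87 93 96 98 94 92 73 61 83 92', '110:95 92 114 139 140 118 95 92 91 102', '120:106 100 101 103 104']
-8 ['0:170 169 169 165 170 201 211 184 138 115', '10:126 129 130 156 185 148 97 104 104 105', '20:105 105 104 104 104 104 104 104 103 102', '30:96 96 113 121 120 119 119 120 120 119', '40:119 119 120 119 119 120 118 119 118 118', '50:118 118 118 118 118 118 118 119 117 118', '60:118 117 117 117 116 116 117 116 116 116', '70:116 117 116 119 100 73 42 15 32 86', '80:118 114 115 114 114 114 115 114 114 113', '90:115 110 94 86 89 96 99 
[... 522 characters left out ...]
26 127 121 91 96 125', '90:127 126 125 125 126 127 123 94 71 80', '100:87 90 92 92 90 88 83 69 63 80', '110:89 89 103 128 148 137 110 99 112 125', '120:118 109 102 100 102']
-8 ['0:71 71 71 69 63 89 169 185 156 121', '10:99 99 101 101 101 101 101 101 100 100', '20:100 100 100 99 99 105 115 117 116 116', '30:116 116 116 116 115 115 115 115 115 115', '40:114 115 115 114 115 114 113 114 114 114', '50:114 114 113 113 112 113 113 113 112 113', '60:111 113 112 112 112 112 112 111 113 108', '70:87 69 68 69 70 70 58 21 2 54', '80:103 113 111 101 87 85 85 85 85 85', '90:88 93 92 83 71 66 67 67 66 67', '100:67 67 67 68 68 68 68 68 67 67', '110:66 66 80 105 119 114 97 81 77 75', '120:76 77 86 104 120']
```

Profiles put the ring at s≈77.3 mm from the slot centre along the axis, the flange face at ≈5.3 and the seal front at ≈111–112, so the plunger starts at about 5.5 mm. The knob centre is at s≈-59, or (447.8,22). I'll go over it and turn 90°.

```bash
python3 -m creep '[0.001,-0.012,0,0,0,7,50,0.002,-0.024,0,0,0,14,50,0.003,-0.036,0,0,0,21,50,0.003,-0.048,0,0,0,28,50,0.003,-0.06,0,0,0,35,50]'
python3 -m creep '[0,0,0,0,0,7,50,0,0,0,0,0,14,50,0,0,0,0,0,21,50,0,0,0,0,0,28,50,0,0,0,0,0,35,50]'
python3 -m creep '[0,0,0,0,0,7,50,0,0,0,0,0,14,50,0,0,0,0,0,20,50,0,0,0,0,0,20,50,0,0,0,0,0,20,50]'
python3 -c "
from h import *
to([447.8,22,110],[.979,-.204,0])"
```

```text
time: 11.43
ee_pos: [442.2, 21.8, 195.0]
ee_rot: [[-0.677, 0.736, -0.001], [0.736, 0.677, -0.0], [0.0, -0.001, -1.0]]
force: [-0.0, 0.4, 0.0]
grip_width: 0.501
time: 11.85
ee_pos: [442.4, 22.2, 195.0]
ee_rot: [[-0.133, 0.991, -0.001], [0.991, 0.133, -0.0], [-0.0, -0.001, -1.0]]
force: [-0.8, 0.5, -0.4]
grip_width: 0.501
time: 12.27
ee_pos: [442.6, 22.3, 195.1]
ee_rot: [[0.205, 0.979, -0.001], [0.979, -0.205, -0.0], [-0.0, -0.001, -1.0]]
force: [-0.2, -0.0, 0.4]
grip_width: 0.498
shift [0.0008 0.0052 0.0851] turn [-0.03  0.01 -0.08] q [-13.  -9. 114.  -0.  75.  -1.] t 12.27 F [-0.2 -0.   0.4] ee [442.6  22.3 195.1] g 0.498
```

```bash
python3 -m creep '[0.001,0.003,0.02,0,0,0,50,0.001,0.005,0.04,0,0,0,50,0.001,0.005,0.06,0,0,0,50,0.001,0.005,0.08,0,0,0,50,0.001,0.005,0.1,0,0,0,50]'
python3 -m creep '[0,0,0.01,0,0,0,50,0,0,0.02,0,0,0,50,0,0,0.02,0,0,0,50,0,0,0.02,0,0,0,50,0,0,0.02,0,0,0,50]'
python3 -c "
from h import *
to([447.8,22,31.3],[.979,-.204,0])"
```

```text
time: 12.68
ee_pos: [447.8, 22.2, 94.4]
ee_rot: [[0.205, 0.979, 0.0], [0.979, -0.205, -0.0], [-0.0, 0.0, -1.0]]
force: [0.4, 0.2, -0.8]
grip_width: 0.501
time: 13.1
ee_pos: [448.9, 22.0, 76.4]
ee_rot: [[0.208, 0.978, 0.002], [0.978, -0.208, -0.0], [-0.0, 0.002, -1.0]]
force: [-0.1, 0.2, 0.5]
grip_width: 0.497
shift [-0.0002 -0.0012  0.0451] turn [ 0.12  0.   -0.23] q [-13.   1. 119.  -0.  60.  -1.] t 13.1 F [-0.1  0.2  0.5] ee [448.9  22.   76.4] g 0.497
```

```bash
python3 -m creep '[0,-0.001,0.012,0,0,0,50,0,-0.001,0.024,0,0,0,50,0,-0.001,0.036,0,0,0,50,0,-0.001,0.044,0,0,0,50,0,-0.001,0.044,0,0,0,50]'
python3 -m creep '[0,0,0,0,0,0,40,0,0,0,0,0,0,25,0,0,0,0,0,0,0,0,0,0,0,0,0,0,0,0,0,0,0,0,0]' 40
python3 -m creep '[0,0,0,0,0,0,0,0,0,0,0,0,0,0,0,0,0,0,0,0,0,0,0,0,0,0,0,0,0,0,0,0,0,0,0]' 70
python3 -c "
from h import *
to([447.8,22,31.3],[.979,-.204,0])"
```

```text
time: 13.52
ee_pos: [446.4, 22.5, 30.6]
ee_rot: [[0.208, 0.978, -0.002], [0.978, -0.208, 0.0], [-0.0, -0.002, -1.0]]
force: [-0.4, -0.2, 0.0]
grip_width: 0.501
time: 13.93
ee_pos: [447.7, 22.2, 32.0]
ee_rot: [[0.208, 0.978, 0.002], [0.978, -0.208, -0.0], [-0.0, 0.002, -1.0]]
force: [0.6, -0.2, 2.2]
grip_width: 0.242
time: 14.35
ee_pos: [447.5, 22.2, 31.6]
ee_rot: [[0.209, 0.978, 0.001], [0.978, -0.209, -0.0], [-0.0, 0.001, -1.0]]
force: [2.0, -2.0, 3.1]
grip_width: 0.233
shift [-0.0002  0.0003  0.0003] turn [ 0.07  0.01 -0.27] q [-13.   6. 120.  -0.  54.  -1.] t 14.35 F [ 2.  -2.   3.1] ee [447.5  22.2  31.6] g 0.233
```

```bash
python3 -m creep '[-0.001,0,0,0,0,0,0,-0.002,0,0,0,0,0,0,-0.003,0,0,0,0,0,0,-0.004,0,0,0,0,0,0,-0.005,0,0,0,0,0,0]' 80
python3 -m creep '[-0.001,0,0,0,0,0,0,-0.002,0,0,0,0,0,0,-0.003,0,0,0,0,0,0,-0.004,0,0,0,0,0,0,-0.005,0,0,0,0,0,0]'
python3 -m creep '[-0.002,0,0,0,0,0,0,-0.004,0,0,0,0,0,0,-0.006,0,0,0,0,0,0,-0.008,0,0,0,0,0,0,-0.01,0,0,0,0,0,0]'
python3 -m creep '[-0.002,0,0,0,0,0,0,-0.004,0,0,0,0,0,0,-0.006,0,0,0,0,0,0,-0.008,0,0,0,0,0,0,-0.01,0,0,0,0,0,0]'
python3 -c "
from h import *
a=np.array([.208,.978,0]);s=observe();print('moved',(s['ee_pos']-[447.5,22.2,31.6])@a,'axial F',s['force']@a,'lat',s['force']@[.978,-.208,0], s['moment'])"
```

```text
time: 14.77
ee_pos: [445.9, 17.9, 31.3]
ee_rot: [[0.209, 0.978, 0.0], [0.978, -0.209, 0.001], [0.001, -0.0, -1.0]]
force: [2.1, 4.2, 2.0]
grip_width: 0.234
time: 15.18
ee_pos: [444.8, 12.8, 31.2]
ee_rot: [[0.209, 0.978, -0.0], [0.978, -0.209, 0.0], [0.0, -0.0, -1.0]]
force: [2.5, 4.7, 1.3]
grip_width: 0.229
time: 15.6
ee_pos: [442.7, 3.3, 31.2]
ee_rot: [[0.209, 0.978, 0.0], [0.978, -0.209, 0.001], [0.001, -0.0, -1.0]]
force: [2.9, 7.2, 1.8]
grip_width: 0.231
time: 16.02
ee_pos: [440.6, -6.0, 31.1]
ee_rot: [[0.209, 0.978, 0.0], [0.978, -0.209, 0.002], [0.002, -0.0, -1.0]]
force: [3.9, 9.4, 1.2]
grip_width: 0.234
moved -29.044692404226232 axial F 10.020773069185921 lat 1.811895207976477 [ 1.54282051 -0.49523494 -0.30145345]
```

```bash
python3 -m creep '[-0.002,0,0,0,0,0,0,-0.004,0,0,0,0,0,0,-0.006,0,0,0,0,0,0,-0.007,0,0,0,0,0,0,-0.008,0,0,0,0,0,0]'
python3 -m creep '[0,0,0,0,0,0,0,0,0,0,0,0,0,0,0,0,0,0,0,0,0,0,0,0,0,0,0,0,0,0,0,0,0,0,0]'
python3 - <<'E'
from h import *
a=np.array([.208,.978,0]);n=np.array([.978,-.208,0]);s=observe();print('moved',(s['ee_pos']-[447.5,22.2,31.6])@a,'axial F',s['force']@a,'lat',s['force']@n)
O=np.array([459.5,80.1,50])
for t in('top','scene','wrist'): snap(t,t[0]+'8')
S=np.arange(-5,125,2.)
for tag in('t0','t8','s0','s8'):
    c=load(tag);im=c['image'].mean(2).astype(np.float32)
    for off,z in((0,65),(-6,63)):
        uv=np.array([proj(tag,[*(O+a*q+n*off)[:2],z]) for q in S]).astype(np.float32)
        m=np.mean([cv2.remap(im,uv[:,:1].T.copy(),uv[:,1:].T.copy()+d,1)[0] for d in(-.5,.5)],0).astype(int)
        print(tag,off,[f'{int(S[i])}: '+' '.join(map(str,m[i:i+10])) for i in range(0,len(S),10)])
q=proj('w8',[*(O+a*3)[:2],65]);print('flange in wrist',q,proj('w8',[*(O+a*73)[:2],65]))
cv2.imwrite('pics/v12.png',np.vstack([np.hstack([crop('t8',190,175,280,230,4,0),crop('s8',200,160,280,215,5,0)[:220,:400]]),cv2.resize(load('w8')['image'][:,:,::-1],(760,380))[:, :760]]))
E
```

```text
time: 16.43
ee_pos: [438.9, -13.5, 31.0]
ee_rot: [[0.21, 0.978, -0.0], [0.978, -0.21, 0.003], [0.003, -0.001, -1.0]]
force: [4.1, 10.2, 0.6]
grip_width: 0.232
time: 16.85
ee_pos: [438.9, -13.6, 31.1]
ee_rot: [[0.209, 0.978, -0.0], [0.978, -0.209, 0.002], [0.002, -0.001, -1.0]]
force: [3.5, 8.4, 1.2]
grip_width: 0.228
moved -36.818178894480006 axial F 8.89804818447602 lat 1.6715799740063173
t0 0 ['-5: 169 165 160 161 164 173 164 145 128 130', '15: 131 132 132 131 132 138 140 141 141 141', '35: 123 111 134 140 137 129 134 145 153 148', '55: 131 121 149 158 154 135 138 143 140 127', '75: 94 77 117 140 144 132 130 131 133 137', '95: 121 103 107 107 103 93 93 99 110 136', '115: 130 113 120 175 208']
t0 -6 ['-5: 147 154 161 160 144 166 175 144 135 135', '15: 137 135 135 137 137 138 138 139 139 140', '35: 137 123 129 137 139 132 130 137 138 138', '55: 135 122 128 136 137 130 129 136 131 117', '75: 92 66 93 129 135 130 126 128 124 126', '95: 128 106 100 100 101 95 92 97 110 123', '115: 128 110 113 143 186']
t8 0 ['-5: 80 85 97 100 100 99 114 126 132 131', '15: 130 129 131 131 132 136 138 139
[... 1062 characters left out ...]
3 93 92 93 102 122 151 180 205', '115: 220 218 215 212 203']
s8 0 ['-5: 81 84 85 86 86 87 88 88 88 89', '15: 92 95 98 98 99 99 97 98 97 97', '35: 97 93 87 82 88 95 99 95 90 85', '55: 87 91 95 92 85 80 79 81 87 97', '75: 111 126 139 151 154 156 157 160 161 171', '95: 184 193 187 178 164 157 160 168 178 188', '115: 195 195 181 174 167']
s8 -6 ['-5: 78 84 86 87 87 87 84 82 80 82', '15: 84 86 87 88 89 93 96 97 111 125', '35: 136 136 133 129 128 128 125 119 114 113', '55: 106 99 92 88 89 93 95 91 88 89', '75: 101 124 150 169 176 174 173 175 175 176', '95: 179 180 175 169 167 166 166 167 164 157', '115: 153 155 157 162 161']
flange in wrist [256.80248971  20.30476698] [ 255.60043696 -325.54353038]
```

The image profiles put the ring at s≈73.8, so the barrel shifted 3.2 mm onto the plate. Travel comes out at ≈39.2 mm from displacement and 40.1 mm from the top camera. I'll draw 0.7 mm more, then do a final visual check.

```bash
python3 -m creep '[-0.0004,0,0,0,0,0,0,-0.0007,0,0,0,0,0,0,-0.0007,0,0,0,0,0,0,-0.0007,0,0,0,0,0,0,-0.0007,0,0,0,0,0,0]'
python3 - <<'E'
from h import *
a=np.array([.208,.978,0]);n=np.array([.978,-.208,0]);s=observe();print('moved',(s['ee_pos']-[447.5,22.2,31.6])@a,'axial F',s['force']@a,'lat',s['force']@n,s['grip_width'])
snap('top','t9');snap('scene','s9');snap('wrist','w9')
top=np.hstack([crop('t9',195,178,275,228,5,0),crop('s9',200,165,280,215,5,0)])
w=cv2.resize(load('w9')['image'][:256,:,::-1],(700,350))
cv2.imwrite('pics/v12.png',np.vstack([top,np.pad(w,((0,0),(0,100),(0,0)))]))
E
```

```text
time: 17.42
ee_pos: [438.7, -14.1, 31.0]
ee_rot: [[0.209, 0.978, -0.0], [0.978, -0.209, 0.003], [0.003, -0.001, -1.0]]
force: [3.1, 11.1, 2.2]
grip_width: 0.232
moved -37.3355158966611 axial F 11.449438623835851 lat 0.7044942895789775 0.23161051401735167
```

View pics/v12.png

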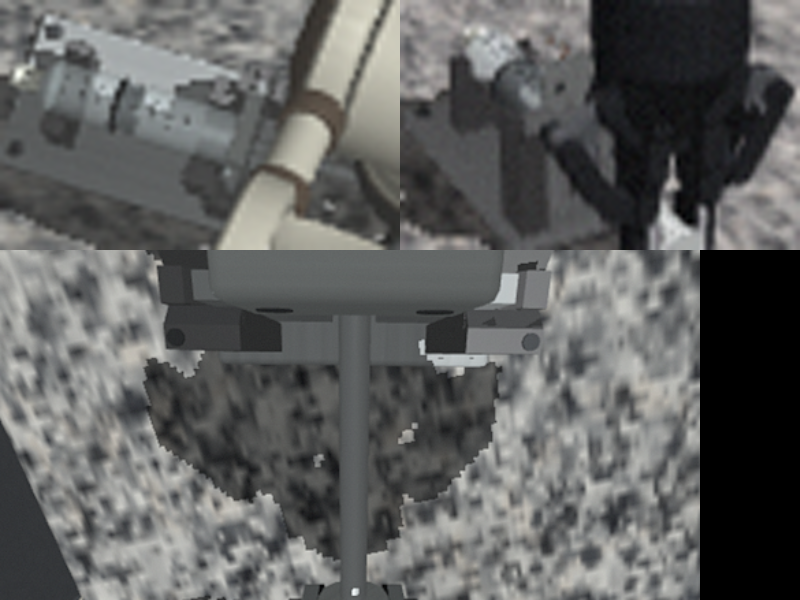

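The top view shows the black seal directly against the ring at (118,105) on the flange side. The wrist view shows the plate seated level in both cheeks and the rod straight. Axial force is 11.4 N, against about 11 N expected at the ring, so I'm handing in while holding.

```bash
python3 -c "
from workcell import finish_job,observe
print(finish_job());s=observe();print(s['time'],s['grip_width'],s['force'])"
```

```text
the job is handed in; nothing more can be done
None
the job is handed in; nothing more can be done
```

I fitted the wide keeper plate in the cradle, drew the plunger to the bold ring, and handed the job in still gripping the knob at about 17.4 s. The hand-in reports no verdict.

- **Plate:** the wide plate (the one nearer the robot, told apart by its shoulders) went into the slot and was let go. It bottomed at TCP z 76.1 against 76.3 predicted, with a 25 N reaction. Afterwards the pictures showed it level in both cheeks, straddling the rod.
- **Plunger:** I pulled straight along the syringe axis for 37.3 mm with less than about 2 N sideways. The barrel shifted about 3.2 mm onto the plate, within the stated 2–4 mm.
- **Seal at the ring:**
  - Hand displacement and the close wrist views put the final travel at about 39.7 mm, where the ring is at 40.
  - The pull reads 11.4 N, where about 11 N is expected at the ring.
  - In the last top view the seal touches the ring on the flange side.
- **What disagreed:** the coarse top camera differed from the wrist views by up to about 3 mm. I relied on the wrist views, which put the starting travel at about 5.6 mm, so I'd call the final position good to about 1 mm.
- **Other items:** I did not touch the narrow plate, cups or dishes, but I did not check them again at the end.
- **Pictures:** I viewed 12, two past the budget of 10.

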